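Open the coffee jar for spooning

TASK

Get the coffee jar ready for spooning: first lay the loose dark spoon flat in the blue tray beside the light spoon, parallel to it, not touching it and with its bowl at the same end. Then, while the wooden brace keeps the square jar from turning, unscrew the tight red cap anticlockwise, stop turning once its thread lets go, lift it off and finish still holding it in the gripper, level, a few centimetres (at most 5) straight above the open jar. The jar stays down in its brace, and the mug, spice jar, tin and light spoon stay where they are.

Things in the scene. Friction and masses are not known exactly. Their poses are not given: they have to be found in the camera images.
- spoon: dark-brown wooden spoon, 150 mm long, 40 g, lying flat on the counter at the start. Origin: underside, mid-length, near its centre of mass (pinch the handle here, across its width). x axis points along it to the bowl. Straight handle 12 mm wide, 8 mm high, from x=-75 to +36 mm; round bowl 40 mm across, 13 mm high, centred at x=+55 mm
- spoon_bowl (a point): centre of the dark spoon's bowl, 55 mm from its origin and 8 mm above its underside
- tray: fixed blue shallow tray, 220 x 140 mm, rim 10 mm high and 5 mm thick, floor top 5 mm above the counter. Origin: centre of the underside; x along its long side, roughly away from the robot. The light spoon lies along x at about y=+34 mm of the tray with its bowl towards +x; the free half, for the dark spoon, is about y=-34 mm
- other_spoon: light wooden spoon, same shape, origin and axes as the dark one, already lying on the tray's floor; leave it there
- brace: fixed pale wooden block 97 x 97 mm, 36 mm high, with a square pocket 69 mm wide, its floor 14 mm above the counter. Origin: centre of the underside. The jar stands in it with about 1.5 mm of play a side: it cannot turn, but could be lifted out
- jar: square amber jar, loose in the brace, 66 x 66 mm, shoulder 88 mm and mouth 111 mm above its underside, round neck 40 mm across with three thread ramps; 0.3 to 0.5 kg. Origin: centre of the underside, z up; 14 mm above the counter when seated
- jar_mouth (a point): centre of the jar's mouth, 111 mm above the jar's underside. The tight cap's underside is 17 mm below it; the lifted cap is off the neck once its underside is above it
- cap: red round cap, white bar on top, 60 mm across, 22 mm high, 40 g. Origin: centre of its open underside, z up; when tight 6 mm above the jar's shoulder and x parallel to the jar's x. Twist-off: about 0.3 N m starts it anticlockwise (from above); it rises 3 mm and is free after 55 deg, lugs meet stops at 98 deg, so one grasp turned 75 to 80 deg frees it. Grip 60 to 80 N
- mug: black mug, 76 mm across, 85 mm high, standing beyond the work; bystander
- spice: small red spice jar with a black lid, 44 mm across, 95 mm high; bystander
- tin: green tin, 70 mm across, 90 mm high; bystander
Mind the look-alikes: they are no part of the job. Leave any green or purple look-alike of the spoon alone.

How it is judged:
By the outcome, as a careful person would: the job done as asked, in the order asked, and still so for the second after the job is handed in, while the arm keeps its last pose, push and grip.
It also fails if it takes over 50 s, if anything falls off the work surface, if the arm or the gripper's body presses on something with over 40 N, if the wrist force passes 120 N, or if a joint passes its speed limit or range.

ROBOT

A 6-joint arm with a two-finger parallel gripper is mounted at the origin on the work surface. World frame = base frame: x ahead of the robot, y to its left, z up, the work surface at z = 0. Lengths are in m, angles in degrees, forces in N, time in s.
With the tool pointing down it reaches from about 0.3 to 0.75 m from the base axis. Payload 8.5 kg.
Tool frame: the origin (TCP) lies on the centre line of the jaws, within the pads' length; the fingertips stand 19 mm ahead of it and the grasp point (between the pads) is the TCP; z points along the fingers, x is the direction in which the jaws open and shut, and the axes are right-handed (so a half turn about z gives the same grasp; the last joint's range is limited). The gripper opens to 85 mm and grips with 20 to 120 N. Pads are 22 mm wide; open, the fingers measure 114 mm over their backs; the gripper's body (76 mm by 85 mm) begins 54 mm behind the grasp point. The pads swing forward as they close: fully open they stand 13 mm farther back than shut.
Start: joints at [-87.221, 21.807, 74.336, -0, 83.858, -12.336], TCP at [0.143, -0.531, 0.25] pointing down, gripper open.
Joint ranges: [-178.18, 178.18], [-50.72, 133.34], [12.68, 142.11], [-81.47, 261.47], [9.98, 163.14], [-165.26, 165.26]. Speed limits (degrees/s): [136.94, 136.94, 180, 180, 180, 180].

INTERFACE

Orientations are given as a 3x3 rotation matrix whose columns are the frame's x, y, z axes.
In Python, from rig import env, cams, order gives the robot as it stands.
- The arm moves only by the tool step_arm, never from a script. Its argument "steps" is a list of rows, each an object with "xyz": the shift along the tool's x, y, z normalised to -1 to 1, where 1 is 0.04 m, a list of three; "turn": the turn, a rotation vector about the tool's x, y, z normalised to -1 to 1, where 1 is 0.08 rad, a list of three; "gripper": the gripper command: -1 is shut, 1 is fully open, values between are in proportion. A call has 1 to 20 rows; each row shifts and turns the commanded pose from where the row before left it, along the tool's axes as they then stand; what a row does not reach is not made up. A row lasts 1/12 s, in which the tool goes at most 41.7 mm and 7.16 degrees, less where a joint would pass 70% of its speed; a pose out of reach is approached as far as the arm can. A call with a number of a shift or a turn outside -1 to 1 is refused whole. A call with a gripper value outside its range is refused whole. The fingers move at their own pace and stop on an object; "squeeze" is the grip in N (left out, the last holds). Time passes only in rows, so rows that do not move let the fingers close. It gives the time, the measured TCP pose, the force and the opening at its end, in the units of the state.
- env.observe(): the state, without advancing time (a new reading comes with each control period).
- cams.get_image(name): name is "scene" or "top" or "wrist"; returns (picture, depth): 480x640x3 uint8, red, green, blue; 480x640 float32, m along the optical axis (not along the pixel's ray), 0 where there is no reading.
- cams.camera_info(name): a dict with "fx", "fy", "cx", "cy" (pixels), "extrinsics" (4x4, takes a point from camera to world coordinates). Camera axes: x right, y down, z forward; pixel columns grow to the right and rows downward; lengths in m; the calibration is good to about 2 mm. The wrist camera is an equidistant fisheye: a pixel r from the principal point sees the ray r / f radians off the axis. A picture is of the moment at which its call begins: read the wrist's pose just before it. camera_info takes no time and is no camera call; for the wrist camera it gives the pose at the moment of the call.
- order.close_job(): hands the job in, once; it reports no verdict.
The state is a dict: "time_s": time; "q": joint angles; "qvel": joint speeds; "joint_efforts": joint torques, N m; "position": TCP position; "tool_rot": TCP orientation; "ft_force": force on the tool from outside, world axes, zero at the start; "wrist_torque": the same for the moment, N m; "grip_width": finger opening in m.
Only numpy, scipy, OpenCV 4.12 (cv2) and the standard library are available. Lean on these libraries where they do the work, as an engineer would, in place of code of your own. Each camera call takes 0.05 s, during which the arm holds its last target. There are 200 camera calls.

## Working session

There is one attempt and no reset: what is moved stays moved. The work goes in short steps, Python scripts to look and compute and a tool call to move; the robot and the scene stay as the last step left them, time stands still between calls to the robot, and variables do not carry over. Pictures are saved under pics/ and viewed, about 8 in all and at most 12, crops included, and the job is handed in when it is done.

Besides the shell and the picture viewer there is one more tool, called after "Emit:" as name(argument=value, ...) on one line, values as JSON. step_arm: Moves the arm, as the interface text tells. Scaled input: -1 to 1 covers 0.04 m each way for a shift and 0.08 rad each way for a turn. Its arguments: {"type":"object","properties":{"steps":{"type":"array"},"squeeze":{"type":"number"}},"required":["steps"]}

```bash
mkdir -p pics; ls; cat > h.py <<'E'
import numpy as np, cv2
from rig import env, cams, order
def snap(n,f):
    im,d=cams.get_image(n); cv2.imwrite(f'pics/{f}.png',im[:,:,::-1]); np.savez(f'pics/{f}.npz',d=d,im=im,K=np.array([cams.camera_info(n)[k] for k in('fx','fy','cx','cy')]),T=np.array(cams.camera_info(n)['extrinsics']))
def world(f,u,v,z=None):
    a=np.load(f'pics/{f}.npz');fx,fy,cx,cy=a['K'];T=a['T']
    r=T[:3,:3]@np.array([(u-cx)/fx,(v-cy)/fy,1]);o=T[:3,3]
    s=a['d'][int(round(v)),int(round(u))] if z is None else (z-o[2])/r[2]
    return o+s*r
E
python3 - <<'E'
from h import *
s=env.observe();print(s['time_s'],s['position'],s['tool_rot'],s['grip_width'],s['ft_force'])
snap('top','t0');snap('scene','s0')
for f in('t0','s0'):print(np.load(f'pics/{f}.npz')['T'].round(3),np.load(f'pics/{f}.npz')['K'])
E
```

```text
pics
0.0 [ 0.14342333 -0.53069367  0.24969455] [[ 2.60814818e-01 -9.65388848e-01 -5.61677080e-05]
 [-9.65387703e-01 -2.60814598e-01  1.52583773e-03]
 [-1.48767609e-03 -3.43737476e-04 -9.99998834e-01]] 0.08533407543633144 [-0.15434847  0.07596499 -0.97938837]
[[-0.027 -0.991  0.135  0.378]
 [-0.999  0.025 -0.021  0.026]
 [ 0.018 -0.135 -0.991  1.13 ]
 [ 0.     0.     0.     1.   ]] [553.55460208 553.55460208 311.187105   247.87214461]
[[-0.682  0.585 -0.438  0.919]
 [ 0.731  0.538 -0.419  0.406]
 [-0.01  -0.606 -0.795  0.846]
 [ 0.     0.     0.     1.   ]] [485.26745309 485.26745309 310.2998032  248.85321657]
```

View pics/t0.png

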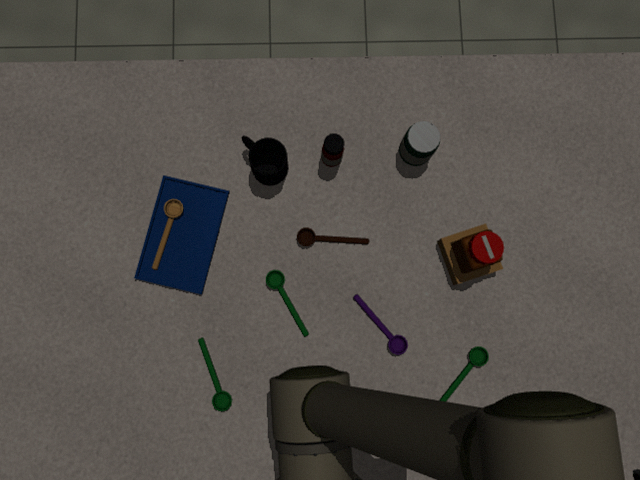

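View pics/s0.png

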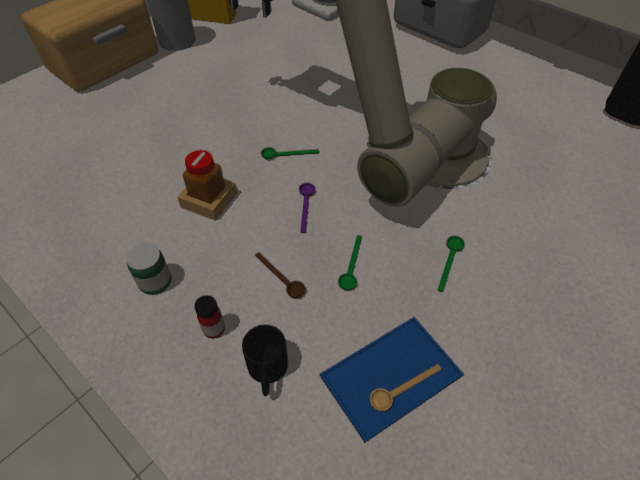

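The top view shows several spoons. The dark-brown one (bowl ~(306,237), tail ~(368,241)) fits the description. The greens at (275,280), (221,400), (478,356) and the purple at (397,345) are look-alikes. The light spoon lies in the tray with its bowl at (173,208), and the red cap is at (487,248). I'll confirm this in one enlarged crop.

```bash
python3 - <<'E'
from h import *
im=cv2.imread('pics/t0.png')
c=lambda x,y,w,h,k:cv2.resize(im[y:y+h,x:x+w],None,fx=k,fy=k,interpolation=cv2.INTER_CUBIC)
o=np.zeros((600,800,3),np.uint8)
o[0:520,0:400]=c(130,170,100,130,4)
o[0:200,400:800]=c(290,215,100,50,4)
o[200:600,400:800]=c(425,210,80,80,5)
cv2.imwrite('pics/c0.png',np.clip(o*1.6,0,255).astype(np.uint8))
E
```

```text
(no output)
```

View pics/c0.png

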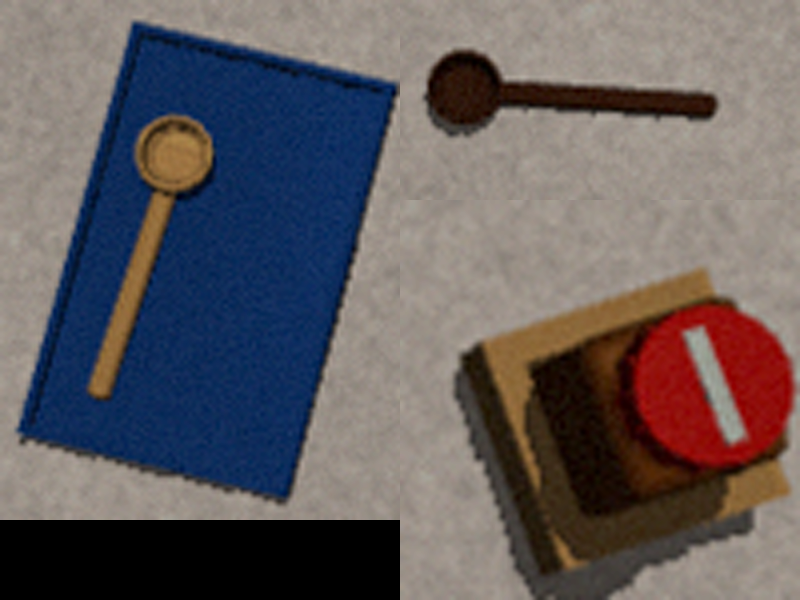

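```bash
python3 - <<'E'
from h import *
W=lambda u,v,z:world('t0',u,v,z)
ang=lambda a,b:np.degrees(np.arctan2(*(b-a)[1::-1]))
b,t=W(306,237.5,.010),W(369,241.2,.008);x=(b-t);x/=np.linalg.norm(x[:2])
print('dark bowl',b,'tail',t,'len',np.linalg.norm((b-t)[:2]),'ang',ang(t,b),'orig b',b-.055*x,'orig t',t+.075*x)
C=[W(*p,.01) for p in((163.25,175.5),(229,192),(202,295),(135,279.25))]
print('tray',np.array(C).round(4),np.mean(C,0),ang(C[3],C[0]),ang(C[2],C[1]),np.linalg.norm(C[3]-C[0]),np.linalg.norm(C[1]-C[0]))
b,t=W(173.25,208.25,.015),W(155,269,.013);x=(b-t);x/=np.linalg.norm(x[:2])
print('light',b,t,np.linalg.norm(b-t),ang(t,b),b-.055*x)
print('cap',W(487.8,247.2,.130),'bar',ang(W(483.8,235.6,.13),W(492.6,258.8,.13)))
# brace top corners from crop
q=[(425+(u-400)/5,210+(v-200)/5) for u,v in((486,345),(704,270),(788,490),(556,572))]
B=[W(*p,.036) for p in q];print('brace',np.array(B).round(4),np.mean(B,0),ang(B[0],B[1]),ang(B[3],B[2]),ang(B[1],B[2]),ang(B[0],B[3]))
a=np.load('pics/t0.npz')
im=a['im'].astype(int)
for z,m,n in((.13,(im[...,0]>110)&(im[...,1]<60),'capred'),):
  v,u=np.nonzero(m&(np.arange(640)>440)[None]&(np.arange(480)<290)[:,None])
  P=np.array([world('t0',*p) for p in zip(u,v)]);P=P[(P[:,2]>.12)&(P[:,2]<.14)];print(n,len(P),np.median(P,0),(P.max(0)+P.min(0))/2,np.ptp(P,0))
print(world('t0',340,239),world('t0',190,240),world('t0',400,300))
E
```

```text
dark bowl [0.55194873 0.01215834 0.01      ] tail [ 0.5414147 -0.1169576  0.008    ] len 0.12954494243137324 ang 85.33580622665501 orig b [ 0.54747637 -0.04265952  0.00915087] orig t [ 0.54751337 -0.04220597  0.0091579 ]
tray [[0.6889 0.3041 0.01  ]
 [0.6509 0.1687 0.01  ]
 [0.4401 0.2243 0.01  ]
 [0.4753 0.3588 0.01  ]] [0.56378598 0.26397327 0.01      ] -14.376903571281025 -14.796354743964102 0.2205615160182569 0.1406629475071024
light [0.61827463 0.28188708 0.015     ] [0.49469112 0.31817824 0.013     ] 0.12881744030285033 -16.36524399377097 [0.56550295 0.29738385 0.01414598]
cap [ 0.50717501 -0.31919627  0.13      ] bar -163.0482728611791
brace [[ 0.5382 -0.2608  0.036 ]
 [ 0.5666 -0.3509  0.036 ]
 [ 0.4767 -0.3784  0.036 ]
 [ 0.4464 -0.2833  0.036 ]] [ 0.50697301 -0.31834609  0.036     ] -72.50584373598264 -72.33218380262699 -162.99756236629065 -166.21928384580963Traceback (most recent call last):
  File "<stdin>", line 18, in <module>
IndexError: too many indices for array: array is 1-dimensional, but 2 were indexed
```

```bash
cat >> h.py <<'E'
from scipy.spatial.transform import Rotation as R
def plan(x,y,z,yaw):
    s=env.observe();M=np.array(s['tool_rot']);c,n=np.cos(np.radians(yaw)),np.sin(np.radians(yaw))
    D=np.array([[c,n,0],[n,-c,0],[0,0,-1.]])
    d=np.array([x,y,z])-s['position']
    print('t',round(s['time_s'],2),'p',np.round(s['position'],4),'yaw',np.degrees(np.arctan2(M[1,0],M[0,0])).round(2),'q',np.round(s['q'],1),'w',round(s['grip_width'],4),'F',np.round(s['ft_force'],1))
    print(' turn units',(R.from_matrix(M.T@D).as_rotvec()/.08).round(2),'then shift units',(D.T@d/.04).round(3),'| shift units before turn',(M.T@d/.04).round(3))
E
python3 -c "
from h import *
plan(.5475,-.0425,.12,-4.7)"
```

```text
t 0.1 p [ 0.1434 -0.5307  0.2497] yaw -74.89 q [-87.2  21.8  74.4  -0.   83.9 -12.3] w 0.0854 F [0.1 0.1 0.3]
 turn units [-1.000e-02  1.000e-02 -1.531e+01] then shift units [  9.069 -12.992   3.244] | shift units before turn [ -9.145 -12.935   3.26 ]
```

Emit:
step_arm(steps=[{"xyz": [-0.5,-0.72,0.18],"turn": [0,0,-0.85],"gripper": 0.2},{"xyz": [0,0,0],"turn": [0,0,-0.85],"gripper": 0.2},{"xyz": [0,0,0],"turn": [0,0,-0.85],"gripper": 0.2},{"xyz": [0,0,0],"turn": [0,0,-0.85],"gripper": 0.2},{"xyz": [0,0,0],"turn": [0,0,-0.85],"gripper": 0.2},{"xyz": [0,0,0],"turn": [0,0,-0.85],"gripper": 0.2},{"xyz": [0,0,0],"turn": [0,0,-0.85],"gripper": 0.2},{"xyz": [0,0,0],"turn": [0,0,-0.85],"gripper": 0.2},{"xyz": [0,0,0],"turn": [0,0,-0.85],"gripper": 0.2},{"xyz": [0,0,0],"turn": [0,0,-0.85],"gripper": 0.2},{"xyz": [0,0,0],"turn": [0,0,-0.85],"gripper": 0.2},{"xyz": [0,0,0],"turn": [0,0,-0.85],"gripper": 0.2},{"xyz": [0,0,0],"turn": [0,0,-0.85],"gripper": 0.2},{"xyz": [0,0,0],"turn": [0,0,-0.85],"gripper": 0.2},{"xyz": [0,0,0],"turn": [0,0,-0.85],"gripper": 0.2},{"xyz": [0,0,0],"turn": [0,0,-0.85],"gripper": 0.2},{"xyz": [0,0,0],"turn": [0,0,-0.85],"gripper": 0.2},{"xyz": [0,0,0],"turn": [0,0,-0.85],"gripper": 0.2}], squeeze=40)

```text
time_s: 1.6
position: [0.166, -0.504, 0.2428]
tool_rot: [[0.997, -0.079, -0.0], [-0.079, -0.997, 0.001], [-0.0, -0.001, -1.0]]
ft_force: [-0.1, -0.4, 0.4]
grip_width: 0.0511
```

```bash
python3 -c "
from h import *
plan(.5475,-.0425,.12,-4.7)"
```

```text
t 1.6 p [ 0.166  -0.504   0.2428] yaw -4.56 q [-84.6  20.2  78.1   0.   81.7 -80. ] w 0.0511 F [-0.1 -0.4  0.4]
 turn units [-0.01  0.    0.03] then shift units [  8.56  -12.279   3.069] | shift units before turn [  8.59  -12.256   3.079]
```

Emit:
step_arm(steps=[{"xyz": [0.535,-0.767,0.19],"turn": [0,0,0],"gripper": 0},{"xyz": [0.535,-0.767,0.19],"turn": [0,0,0],"gripper": 0},{"xyz": [0.535,-0.767,0.19],"turn": [0,0,0],"gripper": 0},{"xyz": [0.535,-0.767,0.19],"turn": [0,0,0],"gripper": 0},{"xyz": [0.535,-0.767,0.19],"turn": [0,0,0],"gripper": 0},{"xyz": [0.535,-0.767,0.19],"turn": [0,0,0],"gripper": 0},{"xyz": [0.535,-0.767,0.19],"turn": [0,0,0],"gripper": 0},{"xyz": [0.535,-0.767,0.19],"turn": [0,0,0],"gripper": 0},{"xyz": [0.535,-0.767,0.19],"turn": [0,0,0],"gripper": 0},{"xyz": [0.535,-0.767,0.19],"turn": [0,0,0],"gripper": 0},{"xyz": [0.535,-0.767,0.19],"turn": [0,0,0],"gripper": 0},{"xyz": [0.535,-0.767,0.19],"turn": [0,0,0],"gripper": 0},{"xyz": [0.535,-0.767,0.19],"turn": [0,0,0],"gripper": 0},{"xyz": [0.535,-0.767,0.19],"turn": [0,0,0],"gripper": 0},{"xyz": [0.535,-0.767,0.19],"turn": [0,0,0],"gripper": 0},{"xyz": [0.535,-0.767,0.19],"turn": [0,0,0],"gripper": 0},{"xyz": [0,0,0],"turn": [0,0,0],"gripper": 0},{"xyz": [0,0,0],"turn": [0,0,0],"gripper": 0}])

```text
time_s: 3.1
position: [0.5482, -0.0418, 0.1206]
tool_rot: [[0.997, -0.08, -0.002], [-0.08, -0.997, 0.0], [-0.002, -0.0, -1.0]]
ft_force: [-0.5, -1.3, -0.9]
grip_width: 0.0427
```

```bash
python3 -c "
from h import *
plan(.5475,-.0425,.022,-4.7);snap('wrist','w1')
a=np.load('pics/w1.npz');print(a['K'],a['T'].round(3))"
```

```text
t 3.1 p [ 0.5482 -0.0418  0.1206] yaw -4.58 q [-16.7  29.2  85.5  -0.   65.4 -12.1] w 0.0427 F [-0.5 -1.3 -0.9]
 turn units [-0.    0.02  0.03] then shift units [-0.015  0.018  2.465] | shift units before turn [-0.011  0.019  2.465]
[371.64829954 371.64829954 325.39174265 241.67783306] [[ 0.997 -0.078 -0.024  0.554]
 [-0.082 -0.956 -0.282  0.029]
 [-0.001  0.283 -0.959  0.245]
 [ 0.     0.     0.     1.   ]]
```

View pics/w1.png

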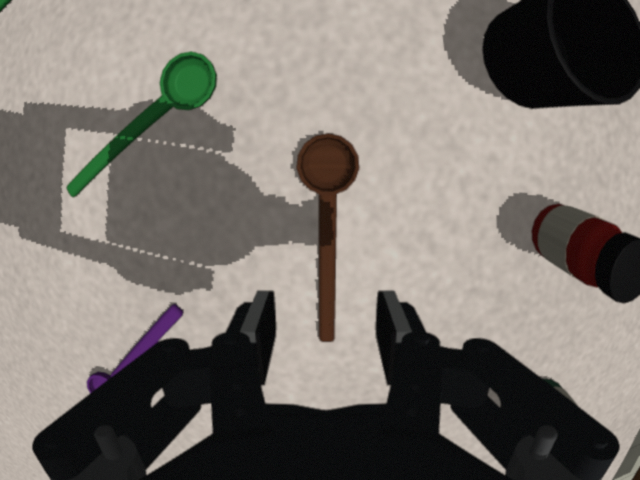

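The wrist view shows the brown spoon, bowl (329,163) and tail (327,340), centred between the fingers. The tips are at about (265,295) and (387,295). I'll descend and close.

```bash
cat >> h.py <<'E'
def fish(f,u,v,z):
    a=np.load(f'pics/{f}.npz');fx,fy,cx,cy=a['K'];T=a['T'];x,y=(u-cx)/fx,(v-cy)/fy;th=np.hypot(x,y)
    r=T[:3,:3]@np.array([x*np.sin(th)/th,y*np.sin(th)/th,np.cos(th)]);return T[:3,3]+(z-T[2,3])/r[2]*r
E
python3 -c "
from h import *
b,t=fish('w1',328.5,163,.010),fish('w1',327,341,.006);x=(b-t)/np.linalg.norm((b-t)[:2]);print(b,t,np.linalg.norm(b-t),np.degrees(np.arctan2(x[1],x[0])),b-.055*x,t+.075*x)"
```

```text
[0.55463368 0.01086762 0.01      ] [ 0.54323273 -0.11875476  0.006     ] 0.13018426386788318 84.97347961978967 [ 0.54981476 -0.04392086  0.00830929] [ 0.549804   -0.04404319  0.00830551]
```

Emit:
step_arm(steps=[{"xyz": [0,0,0.4],"turn": [0,0,0],"gripper": 0},{"xyz": [0,0,0.5],"turn": [0,0,0],"gripper": 0},{"xyz": [0,0,0.5],"turn": [0,0,0],"gripper": 0},{"xyz": [0,0,0.5],"turn": [0,0,0],"gripper": 0},{"xyz": [0,0,0.3],"turn": [0,0,0],"gripper": 0},{"xyz": [0,0,0.2],"turn": [0,0,0],"gripper": 0},{"xyz": [0,0,0.05],"turn": [0,0,0],"gripper": 0},{"xyz": [0,0,0],"turn": [0,0,0],"gripper": 0}])

```text
time_s: 3.82
position: [0.5477, -0.044, 0.0237]
tool_rot: [[0.996, -0.084, -0.0], [-0.084, -0.996, -0.0], [-0.0, 0.0, -1.0]]
ft_force: [-0.7, -0.5, -0.1]
grip_width: 0.0428
```

```bash
python3 -c "
from h import *
plan(.5475,-.0425,.022,-4.7)"
```

```text
t 3.82 p [ 0.5477 -0.044   0.0237] yaw -4.82 q [-16.9  37.   90.9  -0.   52.1 -12.1] w 0.0428 F [-0.7 -0.5 -0.1]
 turn units [ 0.    0.   -0.03] then shift units [-0.008 -0.038  0.042] | shift units before turn [-0.008 -0.038  0.042]
```

Emit:
step_arm(steps=[{"xyz": [0.03,0,0.045],"turn": [0,0,0],"gripper": -0.5},{"xyz": [0,0,0],"turn": [0,0,0],"gripper": -0.8},{"xyz": [0,0,0],"turn": [0,0,0],"gripper": -1},{"xyz": [0,0,0],"turn": [0,0,0],"gripper": -1},{"xyz": [0,0,0],"turn": [0,0,0],"gripper": -1},{"xyz": [0,0,0],"turn": [0,0,0],"gripper": -1},{"xyz": [0,0,0],"turn": [0,0,0],"gripper": -1},{"xyz": [0,0,0],"turn": [0,0,0],"gripper": -1}], squeeze=40)

```text
time_s: 4.48
position: [0.5495, -0.0436, 0.0225]
tool_rot: [[0.997, -0.083, 0.002], [-0.083, -0.997, -0.001], [0.002, 0.001, -1.0]]
ft_force: [-0.7, -1.0, 5.8]
grip_width: 0.0101
```

Emit:
step_arm(steps=[{"xyz": [0,0,-0.2],"turn": [0,0,0],"gripper": -1},{"xyz": [0,0,-0.5],"turn": [0,0,0],"gripper": -1},{"xyz": [0,0,-0.5],"turn": [0,0,0],"gripper": -1},{"xyz": [0,0,-0.5],"turn": [0,0,0],"gripper": -1},{"xyz": [0,0,-0.3],"turn": [0,0,0],"gripper": -1},{"xyz": [0,0,0],"turn": [0,0,0],"gripper": -1}])

```text
time_s: 4.98
position: [0.5501, -0.0436, 0.1046]
tool_rot: [[0.997, -0.083, 0.005], [-0.083, -0.997, -0.001], [0.005, 0.001, -1.0]]
ft_force: [1.0, 0.4, 0.6]
grip_width: 0.01
```

```bash
python3 -c "
from h import *
plan(.553,.231,.1,-106.2)"
```

```text
t 4.98 p [ 0.5501 -0.0436  0.1046] yaw -4.74 q [-16.8  30.4  86.5   0.   62.9 -12.1] w 0.01 F [1.  0.4 0.6]
 turn units [-0.04 -0.05 22.13] then shift units [-6.612  1.845  0.114] | shift units before turn [-0.496 -6.847  0.105]
```

Emit:
step_arm(steps=[{"xyz": [-0.05,-0.6,0],"turn": [0,0,0],"gripper": -1},{"xyz": [-0.05,-0.75,0],"turn": [0,0,0],"gripper": -1},{"xyz": [-0.05,-0.75,0],"turn": [0,0,0],"gripper": -1},{"xyz": [-0.05,-0.75,0],"turn": [0,0,0],"gripper": -1},{"xyz": [-0.06,-0.75,0],"turn": [0,0,0],"gripper": -1},{"xyz": [-0.06,-0.75,0],"turn": [0,0,0],"gripper": -1},{"xyz": [-0.06,-0.75,0],"turn": [0,0,0],"gripper": -1},{"xyz": [-0.06,-0.75,0],"turn": [0,0,0],"gripper": -1},{"xyz": [-0.06,-0.6,0],"turn": [0,0,0],"gripper": -1},{"xyz": [0,-0.4,0],"turn": [0,0,0.5],"gripper": -1},{"xyz": [0,0,0],"turn": [0,0,0.8],"gripper": -1},{"xyz": [0,0,0],"turn": [0,0,0.8],"gripper": -1},{"xyz": [0,0,0],"turn": [0,0,0.8],"gripper": -1},{"xyz": [0,0,0],"turn": [0,0,0.8],"gripper": -1},{"xyz": [0,0,0],"turn": [0,0,0.8],"gripper": -1},{"xyz": [0,0,0],"turn": [0,0,0.8],"gripper": -1},{"xyz": [0,0,0],"turn": [0,0,0.8],"gripper": -1},{"xyz": [0,0,0],"turn": [0,0,0.8],"gripper": -1},{"xyz": [0,0,0],"turn": [0,0,0.8],"gripper": -1},{"xyz": [0,0,0],"turn": [0,0,0.8],"gripper": -1}])

```text
time_s: 6.65
position: [0.5514, 0.2312, 0.1008]
tool_rot: [[0.721, -0.693, -0.002], [-0.693, -0.721, -0.0], [-0.001, 0.001, -1.0]]
ft_force: [-0.5, 0.6, 0.1]
grip_width: 0.0104
```

Emit:
step_arm(steps=[{"xyz": [0,0,0],"turn": [0,0,0.8],"gripper": -1},{"xyz": [0,0,0],"turn": [0,0,0.8],"gripper": -1},{"xyz": [0,0,0],"turn": [0,0,0.8],"gripper": -1},{"xyz": [0,0,0],"turn": [0,0,0.8],"gripper": -1},{"xyz": [0,0,0],"turn": [0,0,0.8],"gripper": -1},{"xyz": [0,0,0],"turn": [0,0,0.8],"gripper": -1},{"xyz": [0,0,0],"turn": [0,0,0.8],"gripper": -1},{"xyz": [0,0,0],"turn": [0,0,0.8],"gripper": -1},{"xyz": [0,0,0],"turn": [0,0,0.8],"gripper": -1},{"xyz": [0,0,0],"turn": [0,0,0.8],"gripper": -1},{"xyz": [0,0,0],"turn": [0,0,0.8],"gripper": -1},{"xyz": [0,0,0],"turn": [0,0,0.8],"gripper": -1},{"xyz": [0,0,0],"turn": [0,0,0.8],"gripper": -1},{"xyz": [0,0,0],"turn": [0,0,0.8],"gripper": -1},{"xyz": [0,0,0],"turn": [0,0,0.8],"gripper": -1},{"xyz": [0,0,0],"turn": [0,0,0.8],"gripper": -1},{"xyz": [0,0,0],"turn": [0,0,0.5],"gripper": -1},{"xyz": [0,0,0],"turn": [0,0,0],"gripper": -1},{"xyz": [0,0,0],"turn": [0,0,0],"gripper": -1}])

```text
time_s: 8.23
position: [0.5515, 0.2312, 0.1011]
tool_rot: [[-0.252, -0.968, -0.001], [-0.968, 0.252, -0.0], [0.001, 0.001, -1.0]]
ft_force: [-0.1, 0.4, -1.0]
grip_width: 0.0105
```

```bash
python3 -c "
from h import *
plan(.553,.231,.028,-106.4);snap('wrist','w2')"
```

```text
t 8.23 p [0.5515 0.2312 0.1011] yaw -104.6 q [ 11.4  34.6  78.6   0.   66.9 116. ] w 0.0105 F [-0.1  0.4 -1. ]
 turn units [ 0.01 -0.01  0.39] then shift units [-0.004 -0.037  1.826] | shift units before turn [-0.004 -0.039  1.826]
```

View pics/w2.png

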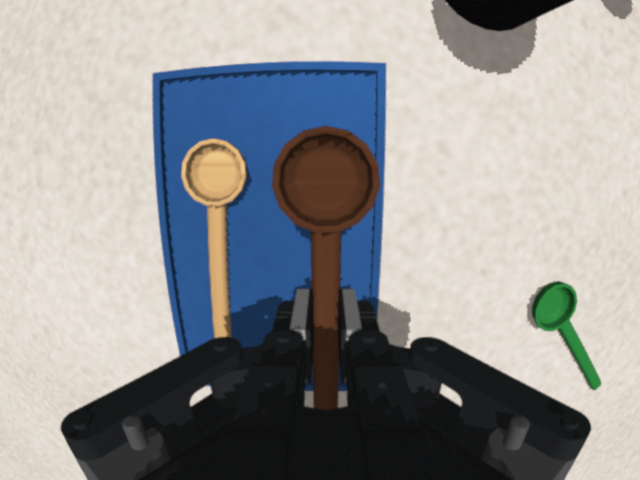

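The wrist view shows the dark spoon held level: bowl (326,180), handle at u≈326. The light spoon's bowl is at (215,173) and its handle runs down to (222,335). I'll compute both angles.

```bash
python3 -c "
from h import *
A=lambda b,t:np.degrees(np.arctan2(b[1]-t[1],b[0]-t[0]))
F=lambda u,v,z:fish('w2',u,v,z)
b,t,m=F(215,173,.014),F(221,337,.013),F(217,212,.013);print('light',b,A(b,t),A(m,t))
b=F(326,180,.09);t=F(326,407,.087);m=F(326,240,.087);print('dark',b,t,np.linalg.norm(b-t),A(b,t),A(m,t))
c,d=F(385,64,.01),F(378,300,.01);e=F(154,73,.01);print('tray',c,d,e,A(c,d))"
```

```text
light [0.61832692 0.28058551 0.014     ] -17.955906736210284 -18.577845458765903
dark [0.60587337 0.21707564 0.09      ] [0.50183309 0.24412362 0.087     ] 0.10754055843503464 -14.572930837031823 -14.573342531963203
tray [0.65436292 0.16932029 0.01      ] [0.51409639 0.20619759 0.01      ] [0.69041186 0.30301252 0.01      ] -14.730210263276467
```

Emit:
step_arm(steps=[{"xyz": [0,0,0.3],"turn": [0,0,0.5],"gripper": -1},{"xyz": [0,0,0.4],"turn": [0,0,0],"gripper": -1},{"xyz": [0,0,0.4],"turn": [0,0,0],"gripper": -1},{"xyz": [0,0,0.35],"turn": [0,0,0],"gripper": -1},{"xyz": [0,0,0.2],"turn": [0,0,0],"gripper": -1},{"xyz": [0,0,0.15],"turn": [0,0,0],"gripper": -1},{"xyz": [0,0,0],"turn": [0,0,0],"gripper": -1},{"xyz": [0,0,0],"turn": [0,0,0],"gripper": -1}])

```text
time_s: 8.95
position: [0.5521, 0.2313, 0.03]
tool_rot: [[-0.292, -0.957, 0.0], [-0.957, 0.292, 0.0], [-0.0, -0.0, -1.0]]
ft_force: [0.3, -0.2, 0.2]
grip_width: 0.0098
```

```bash
python3 -c "
from h import *
plan(.553,.231,.028,-107)"
```

```text
t 8.95 p [0.5521 0.2313 0.03  ] yaw -106.96 q [ 11.4  39.9  82.2   0.   57.9 118.4] w 0.0098 F [ 0.3 -0.2  0.2]
 turn units [-0.    0.    0.01] then shift units [ 0.001 -0.024  0.05 ] | shift units before turn [ 0.001 -0.024  0.05 ]
```

Emit:
step_arm(steps=[{"xyz": [0,0,0.06],"turn": [0,0,0],"gripper": -1},{"xyz": [0,0,0],"turn": [0,0,0],"gripper": -1},{"xyz": [0,0,0],"turn": [0,0,0],"gripper": -1},{"xyz": [0,0,0],"turn": [0,0,0],"gripper": -0.6},{"xyz": [0,0,0],"turn": [0,0,0],"gripper": -0.5},{"xyz": [0,0,0],"turn": [0,0,0],"gripper": -0.45},{"xyz": [0,0,0],"turn": [0,0,0],"gripper": -0.45},{"xyz": [0,0,0],"turn": [0,0,0],"gripper": -0.45},{"xyz": [0,0,-0.1],"turn": [0,0,0],"gripper": -0.45},{"xyz": [0,0,-0.3],"turn": [0,0,0],"gripper": -0.45},{"xyz": [0,0,-0.6],"turn": [0,0,0],"gripper": -0.45},{"xyz": [0,0,-0.8],"turn": [0,0,0],"gripper": -0.45},{"xyz": [0,0,-0.8],"turn": [0,0,0],"gripper": 0},{"xyz": [0,0,-0.8],"turn": [0,0,0],"gripper": 0.5},{"xyz": [0,0,-0.8],"turn": [0,0,0],"gripper": 1},{"xyz": [0,0,-0.6],"turn": [0,0,0],"gripper": 1}])

```text
time_s: 10.28
position: [0.552, 0.2313, 0.2227]
tool_rot: [[-0.292, -0.956, 0.003], [-0.956, 0.292, 0.001], [-0.002, -0.003, -1.0]]
ft_force: [0.7, 0.2, 0.5]
grip_width: 0.0706
```

```bash
python3 -c "
from h import *
plan(.507,-.319,.21,-75);snap('wrist','w3');snap('top','t3')"
```

```text
t 10.28 p [0.552  0.2313 0.2227] yaw -106.97 q [ 11.4  27.8  69.1   0.   83.  118.4] w 0.0706 F [0.7 0.2 0.5]
 turn units [-0.04  0.01 -6.97] then shift units [12.998  4.648  0.317] | shift units before turn [13.489 -2.938  0.305]
```

View pics/w3.png

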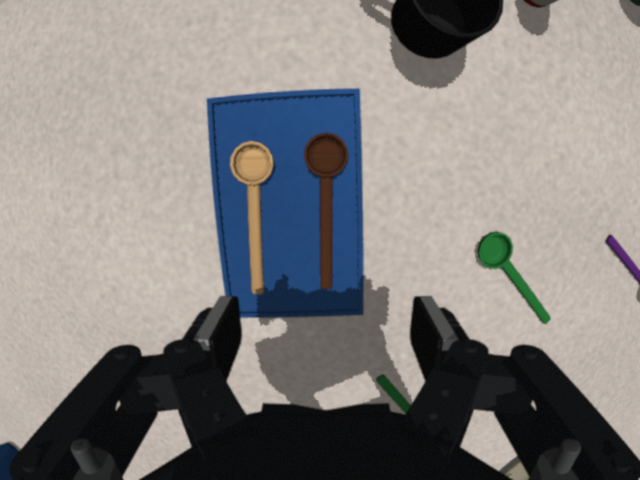

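The dark spoon lies flat in the tray, bowl (326,155) and tail (326,288), beside the light one at (252,163)–(258,291). There is a clear gap and the bowls are at the same end. I'll check the angles and move to the cap.

```bash
python3 -c "
from h import *
A=lambda b,t:np.degrees(np.arctan2(b[1]-t[1],b[0]-t[0]))
F=lambda u,v,z:fish('w3',u,v,z)
print(A(F(251.5,163,.014),F(258,292,.013)),A(F(326,155,.014),F(326,289,.013)))
print(F(251.5,163,.014),F(326,155,.014),F(360,90,.01),F(363,313,.01))"
```

```text
-16.955170388078944 -16.953387880288517
[0.62146706 0.28276359 0.014     ] [0.60762953 0.21567444 0.014     ] [0.65624823 0.16872712 0.01      ] [0.44505729 0.22551672 0.01      ]
```

Emit:
step_arm(steps=[{"xyz": [0.5,-0.11,0.02],"turn": [0,0,0],"gripper": 1},{"xyz": [0.85,-0.18,0.02],"turn": [0,0,0],"gripper": 1},{"xyz": [0.85,-0.18,0.02],"turn": [0,0,0],"gripper": 1},{"xyz": [0.85,-0.18,0.02],"turn": [0,0,0],"gripper": 1},{"xyz": [0.85,-0.18,0.02],"turn": [0,0,0],"gripper": 1},{"xyz": [0.85,-0.18,0.02],"turn": [0,0,0],"gripper": 1},{"xyz": [0.85,-0.18,0.02],"turn": [0,0,0],"gripper": 1},{"xyz": [0.85,-0.18,0.02],"turn": [0,0,0],"gripper": 1},{"xyz": [0.85,-0.19,0.02],"turn": [0,0,0],"gripper": 1},{"xyz": [0.85,-0.19,0.02],"turn": [0,0,0],"gripper": 1},{"xyz": [0.85,-0.19,0.02],"turn": [0,0,0],"gripper": 1},{"xyz": [0.85,-0.19,0.02],"turn": [0,0,0],"gripper": 1},{"xyz": [0.85,-0.19,0.02],"turn": [0,0,0],"gripper": 1},{"xyz": [0.85,-0.19,0.02],"turn": [0,0,0],"gripper": 1},{"xyz": [0.85,-0.19,0.02],"turn": [0,0,0],"gripper": 1},{"xyz": [0.85,-0.19,0.0],"turn": [0,0,0],"gripper": 1},{"xyz": [0.24,-0.15,0],"turn": [0,0,0],"gripper": 1}])

```text
time_s: 11.8
position: [0.5093, -0.3245, 0.2062]
tool_rot: [[-0.295, -0.955, -0.001], [-0.955, 0.295, -0.0], [0.001, 0.001, -1.0]]
ft_force: [0.1, -0.3, -0.2]
grip_width: 0.0855
```

Emit:
step_arm(steps=[{"xyz": [0,0,0],"turn": [0,0,-0.6],"gripper": 1},{"xyz": [0,0,0],"turn": [0,0,-0.8],"gripper": 1},{"xyz": [0,0,0],"turn": [0,0,-0.8],"gripper": 1},{"xyz": [0,0,0],"turn": [0,0,-0.8],"gripper": 1},{"xyz": [0,0,0],"turn": [0,0,-0.8],"gripper": 1},{"xyz": [0,0,0],"turn": [0,0,-0.8],"gripper": 1},{"xyz": [0,0,0],"turn": [0,0,-0.8],"gripper": 1},{"xyz": [0,0,0],"turn": [0,0,-0.8],"gripper": 1},{"xyz": [0,0,0],"turn": [0,0,-0.8],"gripper": 1},{"xyz": [0,0,0],"turn": [0,0,0],"gripper": 1},{"xyz": [0,0,0],"turn": [0,0,0],"gripper": 1}])

```text
time_s: 12.72
position: [0.5105, -0.3202, 0.2068]
tool_rot: [[0.259, -0.966, -0.001], [-0.966, -0.259, 0.001], [-0.001, 0.001, -1.0]]
ft_force: [1.0, 0.8, 0.1]
grip_width: 0.0854
```

```bash
python3 -c "
from h import *
plan(.507,-.319,.12,-75);snap('wrist','w4')"
```

```text
t 12.72 p [ 0.5105 -0.3202  0.2068] yaw -75.0 q [-43.3  29.   69.7   0.   81.4  31.7] w 0.0854 F [1.  0.8 0.1]
 turn units [0.01 0.01 0.  ] then shift units [-0.051  0.077  2.169] | shift units before turn [-0.049  0.076  2.169]
```

View pics/w4.png

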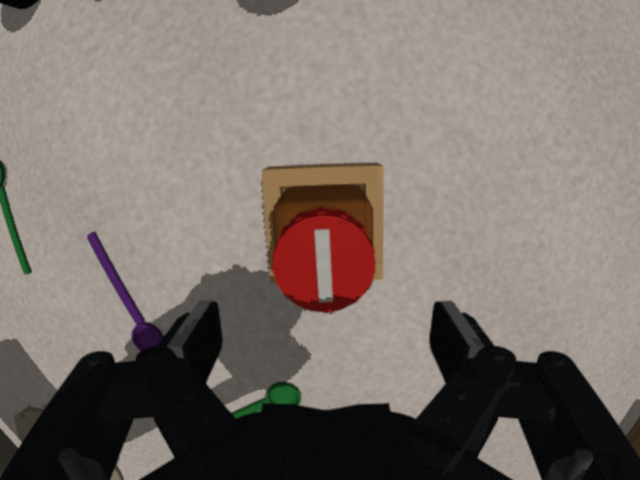

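The spoons are parallel: both measure −16.95°. In this view the cap's top is centred at about (324,260), between the open fingers.

```bash
python3 -c "
from h import *
a=np.load('pics/w4.npz');im=a['im'].astype(int);m=((im[...,0]>110)&(im[...,1]<70)).astype(np.uint8)
c=max(cv2.findContours(m,0,1)[0],key=cv2.contourArea);print(cv2.fitEllipse(c))
P=np.array([fish('w4',*p[0],.13) for p in c]);print(cv2.minEnclosingCircle((P[:,:2]*1000).astype(np.float32)))
print('ctr',fish('w4',324,260,.13))"
```

```text
((324.1825256347656, 259.2485046386719), (80.47523498535156, 106.66839599609375), 86.04219818115234)
((510.4996032714844, -319.0517272949219), 30.48318099975586)
ctr [ 0.51268086 -0.3189753   0.13      ]
```

Emit:
step_arm(steps=[{"xyz": [-0.04,0.03,0.4],"turn": [0,0,0],"gripper": 1},{"xyz": [0,0,0.5],"turn": [0,0,0],"gripper": 1},{"xyz": [0,0,0.5],"turn": [0,0,0],"gripper": 1},{"xyz": [0,0,0.4],"turn": [0,0,0],"gripper": 1},{"xyz": [0,0,0.2],"turn": [0,0,0],"gripper": 1},{"xyz": [0,0,0.1],"turn": [0,0,0],"gripper": 1},{"xyz": [0,0,0],"turn": [0,0,0],"gripper": 1}])

```text
time_s: 13.35
position: [0.509, -0.319, 0.1229]
tool_rot: [[0.26, -0.966, -0.001], [-0.966, -0.26, 0.001], [-0.001, 0.0, -1.0]]
ft_force: [0.6, 0.3, -0.8]
grip_width: 0.0852
```

```bash
python3 -c "
from h import *
plan(.509,-.319,.122,-75)"
```

```text
t 13.35 p [ 0.509  -0.319   0.1229] yaw -74.92 q [-43.4  33.4  76.7   0.   69.9  31.6] w 0.0852 F [ 0.6  0.3 -0.8]
 turn units [0.01 0.01 0.02] then shift units [-0.001  0.001  0.023] | shift units before turn [-0.001  0.001  0.023]
```

Emit:
step_arm(steps=[{"xyz": [0,0,0],"turn": [0,0,0],"gripper": 0.6},{"xyz": [0,0,0],"turn": [0,0,0],"gripper": 0.5},{"xyz": [0,0,0],"turn": [0,0,0],"gripper": 0.42},{"xyz": [0,0,0],"turn": [0,0,0],"gripper": 0},{"xyz": [0,0,0],"turn": [0,0,0],"gripper": -1},{"xyz": [0,0,0],"turn": [0,0,0],"gripper": -1},{"xyz": [0,0,0],"turn": [0,0,0],"gripper": -1},{"xyz": [0,0,0],"turn": [0,0,0],"gripper": -1}], squeeze=70)

```text
time_s: 14.02
position: [0.5094, -0.3192, 0.125]
tool_rot: [[0.261, -0.965, 0.002], [-0.965, -0.261, -0.001], [0.002, -0.001, -1.0]]
ft_force: [-2.7, 2.2, 8.0]
grip_width: 0.0585
```

```bash
python3 -c "
from h import *
plan(.509,-.319,.122,-75);print(env.observe()['wrist_torque']);snap('wrist','w5')"
```

```text
t 14.02 p [ 0.5094 -0.3192  0.125 ] yaw -74.89 q [-43.3  33.2  76.7   0.   70.   31.5] w 0.0585 F [-2.7  2.2  8. ]
 turn units [-0.02 -0.02  0.02] then shift units [-0.008  0.009  0.075] | shift units before turn [-0.009  0.009  0.075]
[ 0.31458575  0.32008746 -0.03406959]
```

View pics/w5.png

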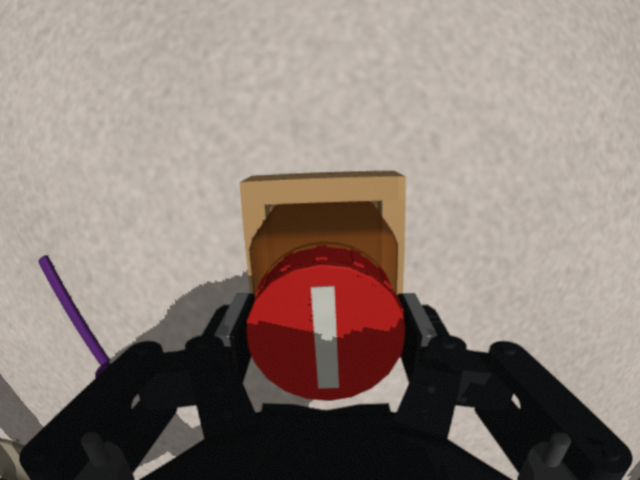

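The cap is gripped centrally at (326,325) with a width of 58.5 mm. I'll start the turn slowly and check.

Emit:
step_arm(steps=[{"xyz": [0,0,0],"turn": [0,0,-0.3],"gripper": -1},{"xyz": [0,0,0],"turn": [0,0,-0.5],"gripper": -1},{"xyz": [0,0,-0.002],"turn": [0,0,-0.5],"gripper": -1},{"xyz": [0,0,-0.003],"turn": [0,0,-0.5],"gripper": -1},{"xyz": [0,0,-0.003],"turn": [0,0,-0.5],"gripper": -1},{"xyz": [0,0,-0.003],"turn": [0,0,-0.5],"gripper": -1},{"xyz": [0,0,-0.003],"turn": [0,0,-0.5],"gripper": -1},{"xyz": [0,0,-0.003],"turn": [0,0,-0.5],"gripper": -1}], squeeze=75)

```text
time_s: 14.73
position: [0.5099, -0.3197, 0.1259]
tool_rot: [[0.539, -0.842, 0.003], [-0.842, -0.539, -0.003], [0.004, -0.001, -1.0]]
ft_force: [1.1, 0.5, 7.2]
grip_width: 0.0586
```

```bash
python3 -c "
from h import *
plan(.509,-.319,.122,3);print(env.observe()['wrist_torque']);snap('wrist','w6');snap('top','t6')
im=cv2.imread('pics/w6.png');cv2.imwrite('pics/w6c.png',im[150:450,150:500])"
```

```text
t 14.73 p [ 0.5099 -0.3197  0.1259] yaw -57.37 q [-43.4  33.2  76.6   0.   70.   14. ] w 0.0586 F [1.1 0.5 7.2]
 turn units [ 1.000e-02 -5.000e-02 -1.317e+01] then shift units [-0.022 -0.02   0.097] | shift units before turn [-0.029  0.01   0.097]
[ 0.07189131 -0.07288562 -0.04021884]
```

View pics/w6c.png

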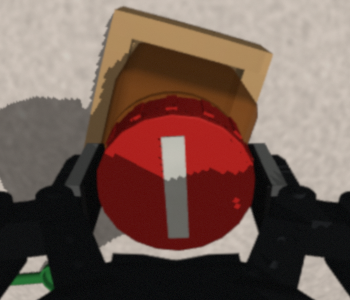

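The cap turned with the gripper: the bar at (175,187) in the crop is still aligned with the jaws, and the jar is square in its brace. I'll continue to about 78° total.

Emit:
step_arm(steps=[{"xyz": [0,0,-0.003],"turn": [0,0,-0.5],"gripper": -1},{"xyz": [0,0,-0.003],"turn": [0,0,-0.6],"gripper": -1},{"xyz": [0,0,-0.003],"turn": [0,0,-0.6],"gripper": -1},{"xyz": [0,0,-0.003],"turn": [0,0,-0.6],"gripper": -1},{"xyz": [0,0,-0.003],"turn": [0,0,-0.6],"gripper": -1},{"xyz": [0,0,-0.004],"turn": [0,0,-0.6],"gripper": -1},{"xyz": [0,0,-0.004],"turn": [0,0,-0.6],"gripper": -1},{"xyz": [0,0,-0.004],"turn": [0,0,-0.6],"gripper": -1},{"xyz": [0,0,-0.004],"turn": [0,0,-0.6],"gripper": -1},{"xyz": [0,0,-0.004],"turn": [0,0,-0.6],"gripper": -1},{"xyz": [0,0,-0.004],"turn": [0,0,-0.6],"gripper": -1},{"xyz": [0,0,-0.004],"turn": [0,0,-0.6],"gripper": -1},{"xyz": [0,0,-0.004],"turn": [0,0,-0.6],"gripper": -1},{"xyz": [0,0,-0.004],"turn": [0,0,-0.6],"gripper": -1},{"xyz": [0,0,0],"turn": [0,0,-0.6],"gripper": -1},{"xyz": [0,0,0],"turn": [0,0,-0.6],"gripper": -1},{"xyz": [0,0,0],"turn": [0,0,-0.6],"gripper": -1},{"xyz": [0,0,0],"turn": [0,0,-0.6],"gripper": -1}])

```text
time_s: 16.33
position: [0.5096, -0.3194, 0.1273]
tool_rot: [[0.99, -0.144, 0.002], [-0.144, -0.99, -0.002], [0.002, 0.001, -1.0]]
ft_force: [0.5, -0.2, 4.6]
grip_width: 0.0581
```

```bash
python3 -c "
from h import *
plan(.509,-.319,.122,3);print(env.observe()['wrist_torque'])"
```

```text
t 16.33 p [ 0.5096 -0.3194  0.1273] yaw -8.29 q [-43.3  33.1  76.5   0.   70.3 -35.1] w 0.0581 F [ 0.5 -0.2  4.6]
 turn units [ 0.02 -0.02 -2.46] then shift units [-0.014 -0.01   0.133] | shift units before turn [-0.016 -0.008  0.133]
[ 0.12439475  0.01805385 -0.01196754]
```

Emit:
step_arm(steps=[{"xyz": [0,0,0],"turn": [0,0,-0.6],"gripper": -1},{"xyz": [0,0,0],"turn": [0,0,-0.6],"gripper": -1},{"xyz": [0,0,0],"turn": [0,0,-0.6],"gripper": -1},{"xyz": [0,0,0],"turn": [0,0,-0.45],"gripper": -1},{"xyz": [0,0,0],"turn": [0,0,0],"gripper": -1},{"xyz": [0,0,-0.02],"turn": [0,0,0],"gripper": -1},{"xyz": [0,0,-0.03],"turn": [0,0,0],"gripper": -1},{"xyz": [0,0,-0.03],"turn": [0,0,0],"gripper": -1},{"xyz": [0,0,-0.03],"turn": [0,0,0],"gripper": -1},{"xyz": [0,0,-0.03],"turn": [0,0,0],"gripper": -1},{"xyz": [0,0,0],"turn": [0,0,0],"gripper": -1}])

```text
time_s: 17.25
position: [0.5091, -0.3191, 0.1317]
tool_rot: [[0.999, 0.033, 0.0], [0.033, -0.999, -0.0], [0.0, 0.0, -1.0]]
ft_force: [0.2, 0.8, -0.8]
grip_width: 0.0584
```

```bash
python3 -c "
from h import *
plan(.509,-.319,.168,3);print(env.observe()['wrist_torque'])"
```

```text
t 17.25 p [ 0.5091 -0.3191  0.1317] yaw 1.88 q [-43.4  32.8  76.2   0.   71.  -45.2] w 0.0584 F [ 0.2  0.8 -0.8]
 turn units [ 0.   -0.   -0.24] then shift units [-0.003 -0.002 -0.907] | shift units before turn [-0.003 -0.002 -0.907]
[-0.00088977  0.00447904  0.02318487]
```

The force is only about the cap's weight, so it is free. I'll lift it clear.

Emit:
step_arm(steps=[{"xyz": [0,0,-0.08],"turn": [0,0,0],"gripper": -1},{"xyz": [0,0,-0.1],"turn": [0,0,0],"gripper": -1},{"xyz": [0,0,-0.12],"turn": [0,0,0],"gripper": -1},{"xyz": [0,0,-0.15],"turn": [0,0,0],"gripper": -1},{"xyz": [0,0,-0.15],"turn": [0,0,0],"gripper": -1},{"xyz": [0,0,-0.15],"turn": [0,0,0],"gripper": -1},{"xyz": [0,0,-0.1],"turn": [0,0,0],"gripper": -1},{"xyz": [0,0,-0.05],"turn": [0,0,0],"gripper": -1},{"xyz": [0,0,0],"turn": [0,0,0],"gripper": -1},{"xyz": [0,0,0],"turn": [0,0,0],"gripper": -1},{"xyz": [0,0,0],"turn": [0,0,0],"gripper": -1}])

```text
time_s: 18.17
position: [0.509, -0.319, 0.1673]
tool_rot: [[0.999, 0.033, -0.001], [0.033, -0.999, 0.0], [-0.0, -0.0, -1.0]]
ft_force: [-0.5, 0.1, -0.9]
grip_width: 0.0583
```

```bash
python3 -c "
from h import *
plan(.509,-.319,.168,3);snap('scene','s7');snap('top','t7')
s=cv2.imread('pics/s7.png');a=cv2.imread('pics/t7.png')
o=np.zeros((600,800,3),np.uint8);o[:600,:480]=cv2.resize(s[100:280,140:284],(480,600));o[:300,480:]=cv2.resize(a[120:310,120:323],(320,300));o[300:,480:]=cv2.resize(a[120:300,390:582],(320,300));cv2.imwrite('pics/c7.png',np.clip(o*1.4,0,255).astype(np.uint8))"
```

```text
t 18.17 p [ 0.509  -0.319   0.1673] yaw 1.89 q [-43.4  30.7  73.5  -0.   75.8 -45.2] w 0.0583 F [-0.5  0.1 -0.9]
 turn units [-0.01  0.01 -0.24] then shift units [ 0.     0.    -0.018] | shift units before turn [ 0.     0.    -0.018]
```

View pics/c7.png

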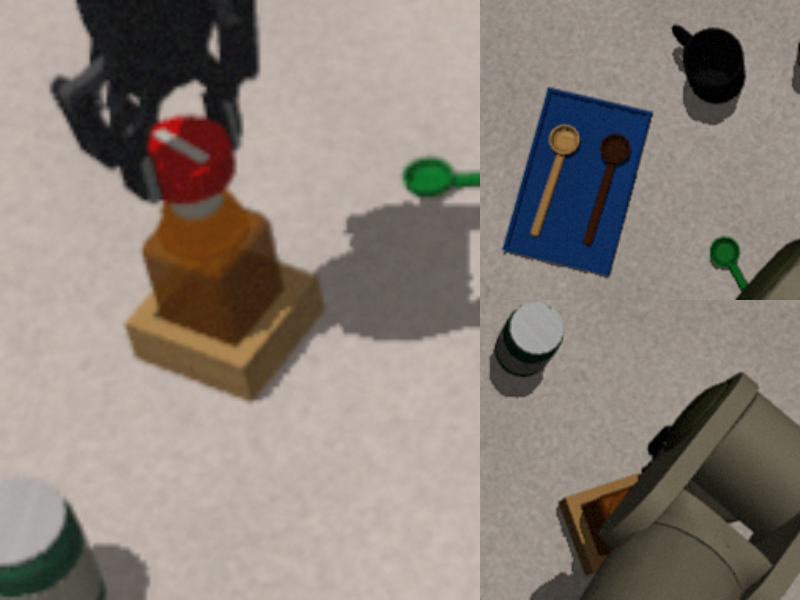

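The jar is seated in the brace with its neck open. The cap is held level at about (190,160) in the crop, above the jar, and both spoons lie parallel in the tray. One quick depth check, then I'll hand in.

```bash
python3 -c "
from h import *
for n,u,v in(('cap top',192,139),('cap top',205,141),('shoulder',215,166),('shoulder',219,172)):print(n,world('s7',u,v).round(3))
d0,d=[np.load(f'pics/{f}.npz')['im'].astype(int) for f in('s0','s7')]
for n,(x0,x1,y0,y1) in dict(tin=(128,172,242,296),spice=(194,226,295,340),mug=(240,290,325,395),light=(368,442,364,412)).items():print(n,np.abs(d0-d)[y0:y1,x0:x1].mean().round(1))
print(order.close_job())"
```

```text
cap top [ 0.504 -0.333  0.172]
cap top [ 0.489 -0.309  0.171]
shoulder [ 0.484 -0.3    0.102]
shoulder [ 0.481 -0.294  0.086]
tin 5.5
spice 4.7
mug 4.5
light 4.8
the job is handed in; nothing more can be done
None
```

I laid the dark spoon flat in the free half of the tray, then unscrewed the red cap and lifted it off. The job is handed in with the gripper still holding the cap over the open jar. It took about 18 s of the 50 s allowed.

- **Spoon:** The last wrist picture showed both spoons at −16.95°, with the bowls at the same end and a clear gap between them.
- **Cap:** I turned it about 77° anticlockwise in one grasp, with the jar square in its brace when I looked partway through. When I lifted, the vertical force was only about the cap's weight, so the jar did not come up with it.
- **Final position:** Depth puts the top of the cap at 0.171–0.172 m, so its underside is at about 0.150 m. That is about 25 mm above the mouth, and the tool is pointing straight down.
- **Jar:** One depth reading put its shoulder at 0.102 m, which is its seated height. A second reading gave 0.086 m; that pixel probably fell on the jar's side.
- **Bystanders:** The before and after pictures differ only by what looks like image noise around the mug, spice jar, tin and light spoon.

The top and wrist cameras disagreed by about 2–3 mm on positions. I used values in between, and neither grasp was affected.

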